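# Vent the tallest vacuum jar

### The job

Let air back into the tallest of the three amber jars: with the fingertips, lightly press the round vent button on its lid well past half-way down, keep it down for about two seconds, then let it spring up and withdraw at least a hand's breadth. Do not lift, shift or tip the jar. Do not touch the two shorter jars, the sugar bowl, tweezers, spatula, basin or crate.

Things in the scene. Friction and masses are not known exactly. Their poses are not given: they have to be found in the camera images.
- jar_tall: The tallest of three jars of the same design, 0.5 to 1.1 kg, the one to vent: round translucent amber glass, body diameter 84 mm, flat grey plastic lid of diameter 78 mm whose top is 160 mm above the foot; a white round vent button (diameter 30 mm) stands 13 mm proud in the middle of the lid, so its top is 173 mm above the foot. Loose, standing upright. Origin: centre of the foot; z up along the jar's axis.
- vent_tall_top (a point): Centre of the flat top face of the tallest jar's vent button (diameter 30 mm); it moves down with the button. 173 mm above the shelf while the button is up.
- vent_tall (a joint): How far the tallest jar's vent button is pressed: 0 = up, 0.008 m = fully down (half-way is 0.004), still 5 mm proud of the lid. A spring pushes it back: about 2 N to start it, 4.6 N half-way, 7 N at the bottom stop, which is rigid.
- jar_mid: The middle-sized jar, to be left alone: round translucent amber glass, body diameter 84 mm, flat grey plastic lid of diameter 78 mm whose top is 120 mm above the foot; a white round vent button (diameter 30 mm) stands 13 mm proud in the middle of the lid, so its top is 133 mm above the foot. Loose, standing upright. Origin: centre of the foot; z up along the jar's axis.
- jar_short: The shortest jar, to be left alone: round translucent amber glass, body diameter 84 mm, flat grey plastic lid of diameter 78 mm whose top is 85 mm above the foot; a white round vent button (diameter 30 mm) stands 13 mm proud in the middle of the lid, so its top is 98 mm above the foot. Loose, standing upright. Origin: centre of the foot; z up along the jar's axis.
- sugar_bowl: White porcelain sugar bowl with its lid on, diameter 100 mm, 99 mm high over the lid's knob. Loose. Origin: centre of the foot.
- tweezers: Steel tweezers lying flat, 130 mm long, up to 18 mm wide, 9 mm high, joined end towards +x of its frame. Loose. Origin: mid-length, on the shelf.
- spatula: Pale wooden spatula lying flat, 285 mm long, handle 14 mm wide, blade 46 mm wide at its +x end, 8 mm high. Loose. Origin: on the shelf, 150 mm from the handle's end.
- basin: Turquoise plastic basin, open, 276 mm across the rim, 100 mm high. Loose. Origin: centre of the underside.
- crate: Small plywood crate with a shut lid, 220 (x) by 190 (y) mm, about 130 mm high and 170 mm over the lid's knob. Fixed. Origin: centre of the underside.
Not all that is in view belongs to the job. What is shaped like the jar_tall but black, pink or purple is not meant.

How it is judged:
By the outcome, as a careful person would: the job done as asked, in the order asked, and still so for the second after the job is handed in, with the robot touching nothing.
It also fails if it takes over 38 s, if anything falls off the work surface, if the arm or the gripper's body presses on something with over 40 N, if the wrist force passes 120 N, or if a joint passes its speed limit or range.

### The arm

A 7-joint arm with a two-finger parallel gripper is mounted at the origin on the work surface. World frame = base frame: x ahead of the robot, y to its left, z up, the work surface at z = 0. Lengths are in m, angles in rad, forces in N, time in s.
With the tool pointing down it reaches from about 0.425 to 0.875 m from the base axis. Payload 4.7 kg.
Tool frame: the origin (TCP) lies at the very end of the fingers, on their centre line; the grasp point (between the pads) lies 19 mm behind it; z points along the fingers, y is the direction in which the jaws open and shut (so a half turn about z gives the same grasp; the last joint's range is limited). The gripper opens to 87 mm and grips with 3 to 60 N. Pads are 19 mm wide; open, the fingers measure 117 mm over their backs; the gripper's body (75 mm by 190 mm) begins 51 mm behind the grasp point.
Start: joints at [-1.091, 0.321, -0.07, 1.45, 0.023, 1.371, -0.057], TCP at [0.292, 0.581, 0.223] pointing down, gripper open.
Joint ranges: [-2.86, 2.86], [-0.3, 2.09], [-1.38, 1.24], [0.06, 2.45], [-1.56, 4.7], [0.09, 2.05], [-2.69, 2.69]. Speed limits (rad/s): [2.57, 2.57, 3.14, 3.14, 3.14, 3.14, 3.14].

### API

Orientations are given as a rotation vector (axis times angle).
In Python, from bench import ctrl, get_image, camera_info gives the robot as it stands.
- The arm moves only by the tool carry_out, never from a script. Its argument "commands" is a list of rows, each an object of numbers: "tx", "ty", "tz": the shift along the tool's x, y, z in m; "rx", "ry", "rz": the turn, a rotation vector about the tool's x, y, z in rad; "jaw": the opening, from 0 (shut) to 1 (fully open). In form: [{"tx": .., "ty": .., "tz": .., "rx": .., "ry": .., "rz": .., "jaw": ..}, ...]. A call has 1 to 12 rows; each row is the pose to reach, as a shift and turn from the pose commanded when the call began, along the tool's axes at that moment; what a row does not reach only later rows make up. A row lasts 1/8 s, in which the tool goes at most 62.5 mm and 10.7 degrees, less where a joint would pass 70% of its speed; a pose out of reach is approached as far as the arm can. A call with a gripper value outside its range is refused whole. The fingers move at their own pace and stop on an object; "grip_force" is the grip in N (left out, the last holds). Time passes only in rows, so rows that repeat a pose let the fingers close. It gives the time, the measured TCP pose, the force and the opening at its end, in the units of the state.
- ctrl.get_state(): the state, without advancing time (a new reading comes with each control period).
- get_image(name): name is "scene" or "top" or "wrist"; returns the picture (400x640x3 uint8, red, green, blue); there is no depth.
- camera_info(name): a dict with "intrinsics" (3x3 intrinsics, pixels), "R" (3x3) and "t" (3): a world point X has camera coordinates R X + t. Camera axes: x right, y down, z forward; pixel columns grow to the right and rows downward; lengths in m; the calibration is good to about 2 mm. A picture is of the moment at which its call begins: read the wrist's pose just before it. camera_info takes no time and is no camera call; for the wrist camera it gives the pose at the moment of the call.
- ctrl.close_job(): hands the job in, once; it reports no verdict.
The state is a dict: "time": time; "joint_positions": joint angles; "qd": joint speeds; "joint_torque": joint torques, N m; "position": TCP position; "tool_rot": TCP orientation; "ft_force": force on the tool from outside, world axes, zero at the start; "torque": the same for the moment, N m; "grip_width": opening from 0.0 (shut) to 1.0 (fully open).
Only numpy, scipy, OpenCV 4.12 (cv2) and the standard library are available. Lean on these libraries where they do the work, as an engineer would, in place of code of your own. Each camera call takes 0.05 s, during which the arm holds its last target.

## Working session

There is one attempt and no reset: what is moved stays moved. The work goes in short steps, Python scripts to look and compute and a tool call to move; the robot and the scene stay as the last step left them, time stands still between calls to the robot, and variables do not carry over. Pictures are saved under pics/ and viewed, and the job is handed in when it is done.

Besides the shell and the picture viewer there is one more tool, called after "Call:" as name(argument=value, ...) on one line, values as JSON. carry_out: Moves the arm, as the interface text tells. Its arguments: {"type":"object","properties":{"commands":{"type":"array"},"grip_force":{"type":"number"}},"required":["commands"]}

```bash
mkdir -p pics; ls
python3 - <<'E'
from bench import ctrl,get_image,camera_info
import cv2
s=ctrl.get_state();print({k:s[k] for k in('time','position','tool_rot','ft_force','grip_width')})
for n in('scene','top'):
    cv2.imwrite(f'pics/{n}0.png',cv2.cvtColor(get_image(n),cv2.COLOR_RGB2BGR));c=camera_info(n);print(n,c)
E
```

```text
pics
{'time': 0.0, 'position': array([0.29174668, 0.58020807, 0.22147199]), 'tool_rot': array([-7.24984002e-01, -3.05646519e+00,  2.97066971e-03]), 'ft_force': array([0.5946036 , 1.06759098, 0.9944249 ]), 'grip_width': 0.9967748946397172}
scene {'intrinsics': array([[375.77833503,   0.        , 319.71496754],
       [  0.        , 375.77833503, 200.72028533],
       [  0.        ,   0.        ,   1.        ]]), 'R': array([[ 0.88316112,  0.46903504, -0.00570757],
       [ 0.32181642, -0.61472124, -0.72010554],
       [-0.34126329,  0.63413242, -0.69384108]]), 't': array([-0.43141574, -0.05431288,  1.43448588])}
top {'intrinsics': array([[435.14956783,   0.        , 317.47898179],
       [  0.        , 435.14956783, 203.07909203],
       [  0.        ,   0.        ,   1.        ]]), 'R': array([[ 1.83446026e-04, -9.99951517e-01,  9.84526367e-03],
       [-9.89221803e-01, -1.62304976e-03, -1.46415811e-01],
       [ 1.46424692e-01, -9.71229008e-03, -9.89174141e-01]]), 't': array([-6.23359027e-04,  5.24403170e-01,  1.79748427e+00])}
```

View pics/scene0.png

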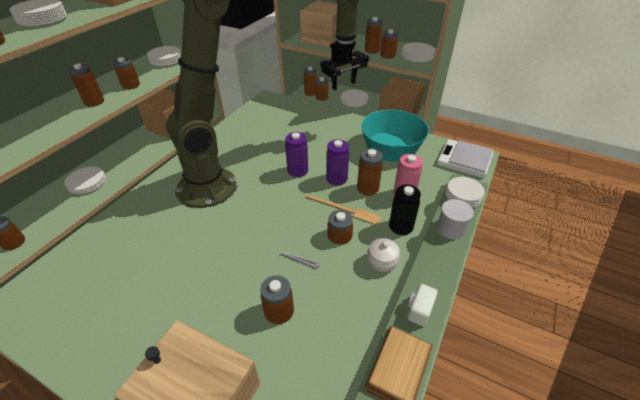

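View pics/top0.png

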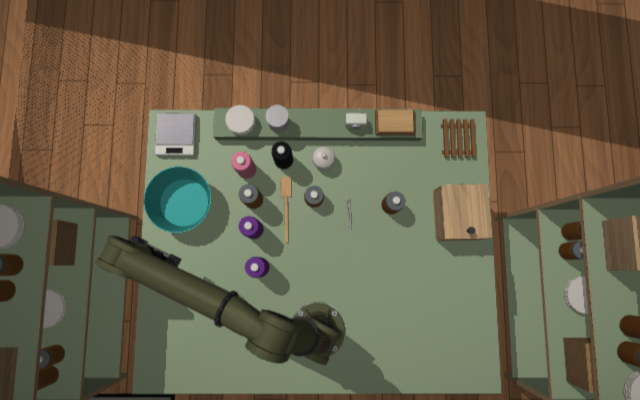

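The amber candidates are scene (370,155)/top (249,188), scene (340,217)/top (314,190) and scene (275,287)/top (397,201). The first looks tallest, so I'll triangulate the buttons and enlarge them to confirm.

```bash
cat > h.py <<'E'
import numpy as np,cv2
from bench import ctrl,get_image,camera_info
def ray(c,p):
    d=c['R'].T@np.linalg.inv(c['intrinsics'])@np.array([p[0],p[1],1.]);return -c['R'].T@c['t'],d/np.linalg.norm(d)
def tri(r):
    A=sum(np.eye(3)-np.outer(d,d) for o,d in r);b=sum((np.eye(3)-np.outer(d,d))@o for o,d in r)
    X=np.linalg.solve(A,b);return X,[np.linalg.norm((np.eye(3)-np.outer(d,d))@(X-o)) for o,d in r]
def plane(c,p,z):
    o,d=ray(c,p);return o+d*(z-o[2])/d[2]
def blob(im,seed,r=12,th=None):
    x,y=seed;g=im[y-r:y+r+1,x-r:x+r+1].min(2);
    if th is None: th=(int(g.max())+int(np.median(g)))//2
    n,l,s,c=cv2.connectedComponentsWithStats((g>th).astype('uint8'))
    k=1+min(range(n-1),key=lambda i:np.hypot(*(c[i+1]-r))-0.05*s[i+1,4]);return (c[k][0]+x-r,c[k][1]+y-r),s[k,4],th
E
python3 - <<'E'
from h import *
sc=cv2.cvtColor(cv2.imread('pics/scene0.png'),4);tp=cv2.cvtColor(cv2.imread('pics/top0.png'),4)
cs,ct=camera_info('scene'),camera_info('top')
for n,a,b in(('A',(371,154),(249,188)),('B',(340,217),(314,190)),('C',(275,287),(397,201)),('purp1',(338,144),(249,226)),('purp2',(296,136),(257,267)),('pink',(411,159),(240,160)),('black',(408,190),(281,150))):
    A,B=blob(sc,a),blob(tp,b);X,e=tri([ray(cs,A[0]),ray(ct,B[0])]);print(n,np.round(A[0],1),A[1:],np.round(B[0],1),B[1:],X.round(4),np.round(e,4),plane(cs,A[0],.172).round(3),plane(ct,B[0],.172).round(3))
a=cv2.resize(sc[100:260,290:450],(400,400),interpolation=2);b=cv2.resize(tp[130:290,200:360],(400,400),interpolation=2)
cv2.imwrite('pics/crop1.png',np.hstack([a,b])[...,::-1])
E
```

```text
A [371.7 151.6] (np.int32(41), 133) [247.2 192.1] (np.int32(42), 141) [0.5477 0.2766 0.1703] [0.0004 0.0004] [0.548 0.274 0.172] [0.548 0.277 0.172]
B [340.4 215.1] (np.int32(51), 148) [313.5 193.9] (np.int32(37), 141) [0.5542 0.0167 0.0947] [0.0002 0.0002] [ 0.584 -0.051  0.172] [0.541 0.017 0.172]
C [274.8 284.5] (np.int32(92), 147) [396.  199.8] (np.int32(41), 137) [ 0.5254 -0.3148  0.1288] [0.0004 0.0004] [ 0.545 -0.337  0.172] [ 0.518 -0.307  0.172]
purp1 [337.9 142.2] (np.int32(33), 140) [247.4 225.2] (np.int32(45), 124) [0.4181 0.2734 0.1694] [0.0003 0.0003] [0.42  0.27  0.172] [0.418 0.273 0.172]
purp2 [295.5 134.8] (np.int32(33), 139) [253.9 266.6] (np.int32(46), 124) [0.2588 0.2446 0.1684] [0. 0.] [0.262 0.24  0.172] [0.259 0.244 0.172]
pink [411.6 157.1] (np.int32(35), 153) [239.9 159.1] (np.int32(39), 155) [0.6801 0.3087 0.1715] [0.0002 0.0002] [0.68  0.308 0.172] [0.68  0.309 0.172]
black [408.5 189.5] (np.int32(57), 125) [280.2 149.1] (np.int32(42), 114) [0.7225 0.1498 0.1679] [0.0003 0.0003] [0.723 0.145 0.172] [0.722 0.15  0.172]
```

View pics/crop1.png

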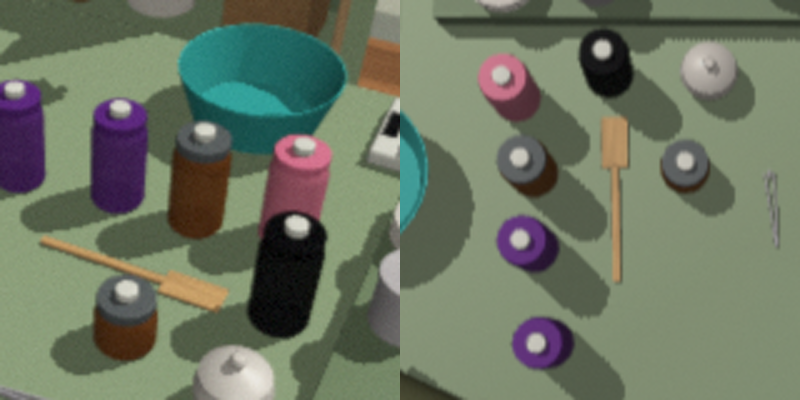

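A is the target. Its button triangulates to (0.548, 0.277, 0.170), against about 0.129 and 0.095 for the other two ambers, and it is the tallest amber in the crop (left half (200,180), right half (525,160)). Next I'll work out the move in tool axes.

```bash
cat >> h.py <<'E'
from scipy.spatial.transform import Rotation as Ro
def togo(g):
    s=ctrl.get_state();R=Ro.from_rotvec(s['tool_rot']).as_matrix()
    print('R',R.round(3).tolist(),'pos',s['position'].round(4),'tool shift',(R.T@(np.array(g)-s['position'])).round(4),s['time'],s['ft_force'].round(2))
E
python3 -c "
from h import *
togo([.548,.277,.25])"
```

```text
R [[-0.893, 0.449, -0.001], [0.449, 0.893, -0.002], [-0.0, -0.002, -1.0]] pos [0.2918 0.5803 0.2216] tool shift [-0.3651 -0.156  -0.0281] 0.1 [ 0.53  0.09 -0.4 ]
```

Call:
carry_out(commands=[{"tx": -0.02, "ty": -0.01, "tz": -0.03, "jaw": 0}, {"tx": -0.06, "ty": -0.025, "tz": -0.03, "jaw": 0}, {"tx": -0.105, "ty": -0.045, "tz": -0.03, "jaw": 0}, {"tx": -0.15, "ty": -0.064, "tz": -0.03, "jaw": 0}, {"tx": -0.195, "ty": -0.083, "tz": -0.03, "jaw": 0}, {"tx": -0.24, "ty": -0.103, "tz": -0.03, "jaw": 0}, {"tx": -0.285, "ty": -0.122, "tz": -0.03, "jaw": 0}, {"tx": -0.325, "ty": -0.139, "tz": -0.03, "jaw": 0}, {"tx": -0.352, "ty": -0.15, "tz": -0.03, "jaw": 0}, {"tx": -0.365, "ty": -0.156, "tz": -0.03, "jaw": 0}, {"tx": -0.365, "ty": -0.156, "tz": -0.03, "jaw": 0}, {"tx": -0.365, "ty": -0.156, "tz": -0.03, "jaw": 0}], grip_force=10)

```text
invalid input
```

Run:
```python
from h import *
togo([.548,.277,.18]);print(ctrl.get_state()['grip_width'])
c=camera_info('wrist');im=get_image('wrist')
np.savez('w1.npz',R=c['R'],t=c['t'],intrinsics=c['intrinsics'])
cv2.imwrite('pics/w1.png',im[...,::-1])
X=np.array([.548,.277,.173]);p=c['intrinsics']@(c['R']@X+c['t']);print(p[:2]/p[2])
```

```text
R [[-0.893, 0.449, -0.001], [0.449, 0.893, -0.002], [-0.0, -0.002, -1.0]] pos [0.2918 0.5803 0.2216] tool shift [-0.3651 -0.1559  0.0419] 0.1 [ 0.53  0.09 -0.4 ]
0.9980915195921153
[185.32580365 510.43896201]
```

View pics/w1.png

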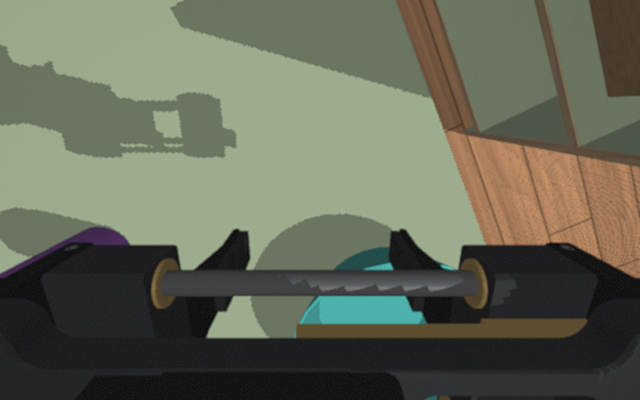

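The call was refused and nothing moved. The rows probably need every key, so I'll resend them in full. The wrist view shows the open fingers, with the basin beyond at (360,295).

Call:
carry_out(commands=[{"tx": -0.02, "ty": -0.01, "tz": -0.03, "rx": 0, "ry": 0, "rz": 0, "jaw": 0}, {"tx": -0.06, "ty": -0.025, "tz": -0.03, "rx": 0, "ry": 0, "rz": 0, "jaw": 0}, {"tx": -0.105, "ty": -0.045, "tz": -0.03, "rx": 0, "ry": 0, "rz": 0, "jaw": 0}, {"tx": -0.15, "ty": -0.064, "tz": -0.03, "rx": 0, "ry": 0, "rz": 0, "jaw": 0}, {"tx": -0.195, "ty": -0.083, "tz": -0.03, "rx": 0, "ry": 0, "rz": 0, "jaw": 0}, {"tx": -0.24, "ty": -0.103, "tz": -0.03, "rx": 0, "ry": 0, "rz": 0, "jaw": 0}, {"tx": -0.285, "ty": -0.122, "tz": -0.03, "rx": 0, "ry": 0, "rz": 0, "jaw": 0}, {"tx": -0.325, "ty": -0.139, "tz": -0.03, "rx": 0, "ry": 0, "rz": 0, "jaw": 0}, {"tx": -0.352, "ty": -0.15, "tz": -0.03, "rx": 0, "ry": 0, "rz": 0, "jaw": 0}, {"tx": -0.365, "ty": -0.156, "tz": -0.03, "rx": 0, "ry": 0, "rz": 0, "jaw": 0}, {"tx": -0.365, "ty": -0.156, "tz": -0.03, "rx": 0, "ry": 0, "rz": 0, "jaw": 0}, {"tx": -0.365, "ty": -0.156, "tz": -0.03, "rx": 0, "ry": 0, "rz": 0, "jaw": 0}], grip_force=10)

```text
time: 1.65
position: [0.5469, 0.2793, 0.2524]
tool_rot: [-0.721, -3.057, -0.001]
ft_force: [-0.9, 0.2, 0.0]
grip_width: -0.0
```

Run:
```python
from h import *
togo([.548,.277,.18]);print(ctrl.get_state()['grip_width'])
c=camera_info('wrist');im=get_image('wrist')
cv2.imwrite('pics/w2.png',im[...,::-1])
for X in([.548,.277,.173],[.548,.277,.160]):
  p=c['intrinsics']@(c['R']@np.array(X)+c['t']);print(p[:2]/p[2])
a=get_image('scene');b=get_image('top')
cv2.imwrite('pics/c2.png',np.hstack([cv2.resize(a[60:220,290:450],(400,400),interpolation=2),cv2.resize(b[110:270,170:330],(400,400),interpolation=2)])[...,::-1])
```

```text
R [[-0.895, 0.447, -0.001], [0.447, 0.895, 0.001], [0.001, 0.0, -1.0]] pos [0.5469 0.2793 0.2524] tool shift [-0.0021 -0.0016  0.0724] 1.65 [-0.88  0.17  0.04]
-0.00014463946502823858
[317.65694794 206.41943587]
[317.71748156 201.88090463]
```

View pics/w2.png

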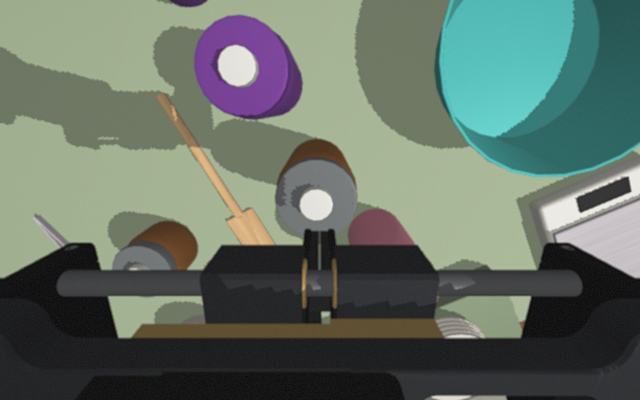

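View pics/c2.png

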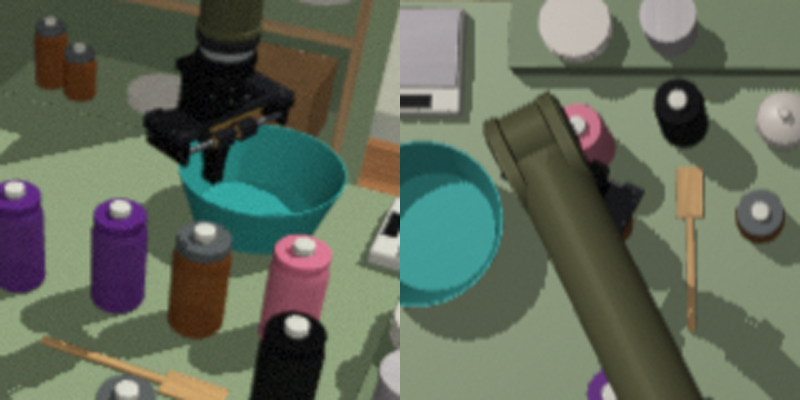

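The wrist view shows the white button at (316,204) against a prediction of (318,206), a difference of about 1 mm. The scene crop shows the jar upright under the closed fingers. I'll refine the button centre.

Run:
```python
from h import *
im=cv2.imread('pics/w2.png')[...,::-1];c=camera_info('wrist')
B=blob(im,(316,204),26);print(B,plane(c,B[0],.173).round(4))
g=plane(c,B[0],.173);g[2]=.18;togo(g);print(ctrl.get_state()['time'])
```

```text
((np.float64(315.98463508322664), np.float64(204.4865556978233)), np.int32(781), 173) [0.5461 0.2761 0.173 ]
R [[-0.895, 0.447, -0.0], [0.447, 0.895, 0.001], [0.0, 0.0, -1.0]] pos [0.5471 0.279  0.2526] tool shift [-0.0004 -0.0031  0.0726] 1.8 [-0.07  0.92  1.06]
1.8
```

Call:
carry_out(commands=[{"tx": -0.001, "ty": -0.002, "tz": 0.01, "rx": 0, "ry": 0, "rz": 0, "jaw": 0}, {"tx": -0.001, "ty": -0.002, "tz": 0.03, "rx": 0, "ry": 0, "rz": 0, "jaw": 0}, {"tx": -0.001, "ty": -0.002, "tz": 0.05, "rx": 0, "ry": 0, "rz": 0, "jaw": 0}, {"tx": -0.001, "ty": -0.002, "tz": 0.063, "rx": 0, "ry": 0, "rz": 0, "jaw": 0}, {"tx": -0.001, "ty": -0.002, "tz": 0.07, "rx": 0, "ry": 0, "rz": 0, "jaw": 0}, {"tx": -0.001, "ty": -0.002, "tz": 0.073, "rx": 0, "ry": 0, "rz": 0, "jaw": 0}, {"tx": -0.001, "ty": -0.002, "tz": 0.073, "rx": 0, "ry": 0, "rz": 0, "jaw": 0}, {"tx": -0.001, "ty": -0.002, "tz": 0.073, "rx": 0, "ry": 0, "rz": 0, "jaw": 0}])

```text
time: 2.8
position: [0.5484, 0.2754, 0.1802]
tool_rot: [0.725, 3.056, 0.001]
ft_force: [0.0, -0.5, -0.1]
grip_width: 0.002
```

Run:
```python
from h import *
togo([.5465,.2765,.173])
im=get_image('scene')
cv2.imwrite('pics/c3.png',cv2.resize(im[110:210,330:430],(600,600),interpolation=2)[...,::-1])
s=[ctrl.get_state() for _ in range(1)];print(s[0]['position'],s[0]['ft_force'])
```

```text
R [[-0.893, 0.449, 0.001], [0.449, 0.893, 0.001], [-0.001, 0.001, -1.0]] pos [0.5484 0.2754 0.1802] tool shift [0.0022 0.0001 0.0072] 2.8 [ 0.05 -0.53 -0.11]
[0.5483649  0.27536415 0.18024007] [ 0.17005191 -0.19794673 -0.67978368]
```

View pics/c3.png

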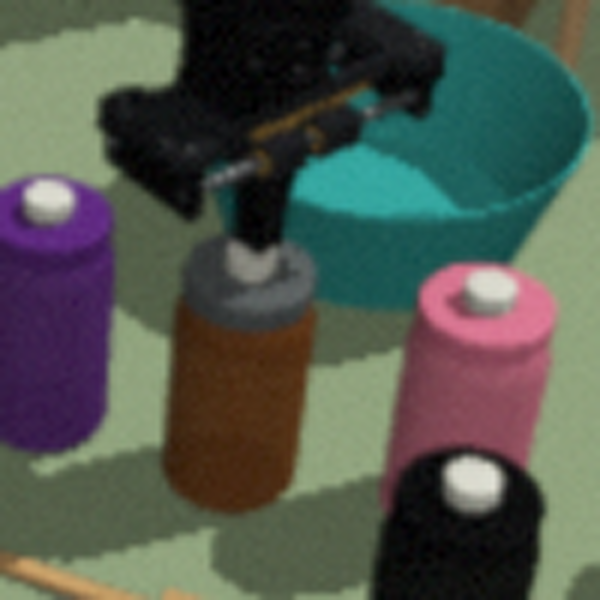

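The fingertips sit centred over the button at crop (250,250) with a small gap left. I'll go down in small steps and watch the force.

Call:
carry_out(commands=[{"tx": 0.001, "ty": 0, "tz": 0.002, "rx": 0, "ry": 0, "rz": 0, "jaw": 0}, {"tx": 0.001, "ty": 0, "tz": 0.005, "rx": 0, "ry": 0, "rz": 0, "jaw": 0}, {"tx": 0.001, "ty": 0, "tz": 0.007, "rx": 0, "ry": 0, "rz": 0, "jaw": 0}, {"tx": 0.001, "ty": 0, "tz": 0.009, "rx": 0, "ry": 0, "rz": 0, "jaw": 0}, {"tx": 0.001, "ty": 0, "tz": 0.009, "rx": 0, "ry": 0, "rz": 0, "jaw": 0}])

```text
time: 3.48
position: [0.5471, 0.2758, 0.1709]
tool_rot: [0.725, 3.057, 0.0]
ft_force: [-1.4, -0.8, 3.7]
grip_width: 0.005
```

Contact: 3.7 N means about 2.5 mm of travel. I'll press another 3.7 mm.

Call:
carry_out(commands=[{"tx": 0, "ty": 0, "tz": 0.002, "rx": 0, "ry": 0, "rz": 0, "jaw": 0}, {"tx": 0, "ty": 0, "tz": 0.0037, "rx": 0, "ry": 0, "rz": 0, "jaw": 0}, {"tx": 0, "ty": 0, "tz": 0.0037, "rx": 0, "ry": 0, "rz": 0, "jaw": 0}, {"tx": 0, "ty": 0, "tz": 0.0037, "rx": 0, "ry": 0, "rz": 0, "jaw": 0}])

```text
time: 3.98
position: [0.5472, 0.2758, 0.1674]
tool_rot: [0.725, 3.056, 0.001]
ft_force: [-1.4, -0.6, 6.1]
grip_width: 0.006
```

Run:
```python
from h import *
im=get_image('scene')
cv2.imwrite('pics/c4.png',cv2.resize(im[110:210,330:430],(600,600),interpolation=2)[...,::-1])
s=ctrl.get_state();print(s['position'],s['ft_force'],s['time'])
```

```text
[0.54718371 0.27576217 0.16734298] [-1.2048092  -0.26402103  5.99064473] 4.025
```

View pics/c4.png

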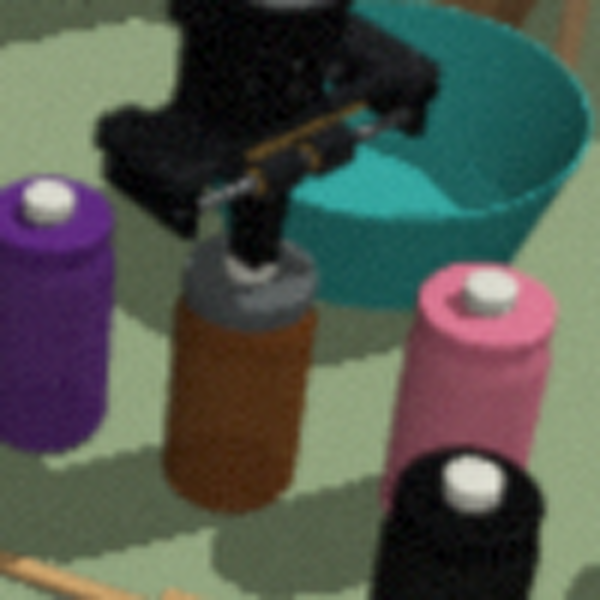

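The button is clearly down at crop (250,270), at 6.0 N or about 6 mm, and the jar has not moved. I'll go a touch deeper for margin and hold.

Call:
carry_out(commands=[{"tx": 0, "ty": 0, "tz": 0.0007, "rx": 0, "ry": 0, "rz": 0, "jaw": 0}, {"tx": 0, "ty": 0, "tz": 0.0007, "rx": 0, "ry": 0, "rz": 0, "jaw": 0}, {"tx": 0, "ty": 0, "tz": 0.0007, "rx": 0, "ry": 0, "rz": 0, "jaw": 0}, {"tx": 0, "ty": 0, "tz": 0.0007, "rx": 0, "ry": 0, "rz": 0, "jaw": 0}, {"tx": 0, "ty": 0, "tz": 0.0007, "rx": 0, "ry": 0, "rz": 0, "jaw": 0}, {"tx": 0, "ty": 0, "tz": 0.0007, "rx": 0, "ry": 0, "rz": 0, "jaw": 0}, {"tx": 0, "ty": 0, "tz": 0.0007, "rx": 0, "ry": 0, "rz": 0, "jaw": 0}, {"tx": 0, "ty": 0, "tz": 0.0007, "rx": 0, "ry": 0, "rz": 0, "jaw": 0}, {"tx": 0, "ty": 0, "tz": 0.0007, "rx": 0, "ry": 0, "rz": 0, "jaw": 0}, {"tx": 0, "ty": 0, "tz": 0.0007, "rx": 0, "ry": 0, "rz": 0, "jaw": 0}, {"tx": 0, "ty": 0, "tz": 0.0007, "rx": 0, "ry": 0, "rz": 0, "jaw": 0}, {"tx": 0, "ty": 0, "tz": 0.0007, "rx": 0, "ry": 0, "rz": 0, "jaw": 0}])

```text
time: 5.52
position: [0.5472, 0.2758, 0.1668]
tool_rot: [0.725, 3.056, 0.001]
ft_force: [-2.7, -0.1, 5.8]
grip_width: 0.008
```

Next are four more held rows, then straight up and away by about 16 cm.

Call:
carry_out(commands=[{"tx": 0, "ty": 0, "tz": 0, "rx": 0, "ry": 0, "rz": 0, "jaw": 0}, {"tx": 0, "ty": 0, "tz": 0, "rx": 0, "ry": 0, "rz": 0, "jaw": 0}, {"tx": 0, "ty": 0, "tz": 0, "rx": 0, "ry": 0, "rz": 0, "jaw": 0}, {"tx": 0, "ty": 0, "tz": 0, "rx": 0, "ry": 0, "rz": 0, "jaw": 0}, {"tx": 0, "ty": 0, "tz": -0.005, "rx": 0, "ry": 0, "rz": 0, "jaw": 0}, {"tx": 0, "ty": 0, "tz": -0.012, "rx": 0, "ry": 0, "rz": 0, "jaw": 0}, {"tx": 0, "ty": 0, "tz": -0.03, "rx": 0, "ry": 0, "rz": 0, "jaw": 0}, {"tx": 0, "ty": 0, "tz": -0.06, "rx": 0, "ry": 0, "rz": 0, "jaw": 0}, {"tx": 0, "ty": 0, "tz": -0.1, "rx": 0, "ry": 0, "rz": 0, "jaw": 0}, {"tx": 0, "ty": 0, "tz": -0.14, "rx": 0, "ry": 0, "rz": 0, "jaw": 0}, {"tx": 0, "ty": 0, "tz": -0.16, "rx": 0, "ry": 0, "rz": 0, "jaw": 0}, {"tx": 0, "ty": 0, "tz": -0.16, "rx": 0, "ry": 0, "rz": 0, "jaw": 0}])

```text
time: 7.02
position: [0.5481, 0.2759, 0.3288]
tool_rot: [0.725, 3.053, 0.005]
ft_force: [0.3, 0.5, -0.1]
grip_width: 0.005
```

Run:
```python
from h import *
im=get_image('scene');old=cv2.imread('pics/scene0.png')[...,::-1]
f=lambda i:cv2.resize(i[110:210,330:430],(400,400),interpolation=2)
cv2.imwrite('pics/c5.png',np.hstack([f(old),f(im)])[...,::-1])
print(blob(old,(371,154)),blob(im,(371,154)))
w=get_image('wrist');cw=camera_info('wrist');cv2.imwrite('pics/w5.png',w[...,::-1])
s=ctrl.get_state();print(s['position'],s['ft_force'],s['time'])
p=cw['intrinsics']@(cw['R']@np.array([.5461,.2761,.173])+cw['t']);p=p[:2]/p[2];print(p)
B=blob(w,tuple(np.round(p).astype(int)),26);print(B,plane(cw,B[0],.173))
```

```text
((np.float64(371.7317073170732), np.float64(151.58536585365854)), np.int32(41), 133) ((np.float64(371.7317073170732), np.float64(151.58536585365854)), np.int32(41), 136)
[0.54695183 0.27549927 0.32559899] [ 0.09493748  0.42123094 -0.7532424 ] 7.125
[319.57152634 182.62407664]
((np.float64(319.01214574898785), np.float64(181.28947368421052)), np.int32(494), 170) [0.54442851 0.27623311 0.173     ]
```

View pics/c5.png

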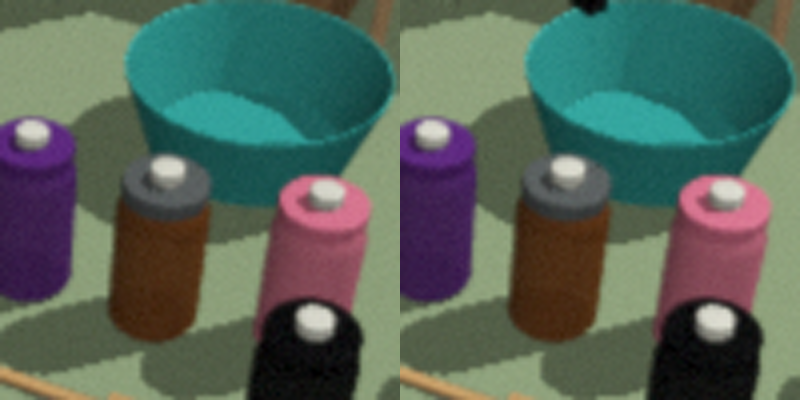

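The before and after crops match: the button is back up at (167,170) and (567,170), and its blob centroid is identical. The fingertips are about 15 cm above it, so I'll hand the job in.

```bash
python3 -c "
from bench import ctrl
print(ctrl.close_job())"
```

```text
the job is handed in; nothing more can be done
None
```

The tallest amber jar is vented. I pressed its button about 6 to 6.5 mm of the 8 mm travel with the closed fingertips, at about 6 N. It stayed down for a little over two seconds, then I withdrew straight up about 15 cm and handed the job in at about 7.1 s.

- **Right jar:** its button triangulated to about 0.170 m high, against 0.129 m and 0.095 m for the other two amber jars.
- **Button back up, jar not moved:** the button's position in the scene camera is the same to the pixel before and after. The wrist camera differs by about 1.7 mm, which is within its calibration error.
- **Nothing else touched:** the closing force reads about zero. I saw no change to the things near the jar, but I did not re-image the middle jar, the tweezers, the crate or the rest of the far side afterwards.
- **Small disagreements:** while pressing there was a sideways force of 1 to 3 N, and it moved nothing I could see. The press depth comes from the force and tool height, since it was not measured directly.
- **Refused move:** my first move call was refused as invalid input and nothing moved. I resent it with every value filled in.

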